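# Nest the graded entry boxes in the bamboo tray

## Task

Tidy the cabinet top by the door: set the largest of the three square boxes flat in the empty bay of the bamboo tray, then nest the middle box inside it, then the smallest inside that, each upright and fully down on the floor of the one below. Set the boxes down gently rather than dropping them, and leave the chime, the hair clip, the pill organiser and the hanko case standing or lying where they are.

Things in the scene. Friction and masses are not known exactly. Their poses are not given: they have to be found in the camera images.
- box_large: Dark brown wooden square open-topped box, 132 x 132 mm outside, 45 mm high, walls and floor 8 mm thick (inside 116 mm square); origin at the centre of its underside, z up, x and y square to its walls; loose, about 0.2 kg, best picked by pinching the middle of one wall at the rim. Its bottom fits the tray bay with 7 mm to spare each side.
- box_middle: Teal square open-topped box, 107 x 107 mm outside, 62 mm high, walls and floor 8 mm thick (inside 91 mm square); origin at the centre of its underside, z up, x and y square to its walls; loose, about 0.2 kg, best picked by pinching the middle of one wall at the rim. Fits the large box with 4.5 mm to spare each side; nested, its rim stands 25 mm above the large one's rim.
- box_small: Pale wooden square open-topped box, 82 x 82 mm outside, 80 mm high, walls and floor 8 mm thick (inside 66 mm square); origin at the centre of its underside, z up, x and y square to its walls; loose, about 0.2 kg, best picked by pinching the middle of one wall at the rim. Fits the middle box with 4.5 mm to spare each side; nested, its rim stands 26 mm above the middle one's rim.
- tray: Fixed bamboo tray, 162 mm (its x) by 274 mm (its y), rim 18 mm high and 8 mm thick, floor 6 mm thick; origin at the centre of its underside. An 8 mm wide divider along its x at y = -21 mm splits it in two: the empty bay on the +y side and a bay 104 mm wide with the hanko case and pill organiser on the -y side.
- tray_bay (a point): Centre of the floor of the tray's empty bay, which is 146 mm square inside; axes as the tray's, z up.
- chime: Brass-toned doorbell chime on a wooden foot 80 x 80 mm, 150 mm tall, loose; origin at the centre of its underside. Stands among the boxes; leave alone.
- pill_organiser: Translucent pill organiser, 130 (its x) x 34 x 25 mm, loose in the tray's other bay; origin at the centre of its underside. Leave alone.
- hanko_case: Stainless steel hanko case, 80 (its x) x 24 x 22 mm, loose in the tray's other bay; origin at the centre of its underside. Leave alone.
- hair_clip: Pink plastic hair clip, 90 (its x) x 38 x 27 mm, loose beyond the tray; origin at the centre of its underside. Leave alone.

How it is judged:
By the outcome, as a careful person would: the job done as asked, in the order asked, and still so for the second after the job is handed in, with the robot touching nothing.
It also fails if it takes over 72 s, if anything falls off the work surface, if the arm or the gripper's body presses on something with over 40 N, if the wrist force passes 120 N, or if a joint passes its speed limit or range.

## Robot

A 7-joint arm with a two-finger parallel gripper is mounted at the origin on the work surface. World frame = base frame: x ahead of the robot, y to its left, z up, the work surface at z = 0. Lengths are in mm, angles in rad, forces in N, time in s.
With the tool pointing down it reaches from about 425 to 825 mm from the base axis. Payload 3.6 kg.
Tool frame: the origin (TCP) lies at the very end of the fingers, on their centre line; the grasp point (between the pads) lies 19 mm behind it; z points along the fingers, y is the line along which they close (so a half turn about z gives the same grasp; the last joint's range is limited). The gripper opens to 93 mm and grips with 3 to 60 N. Pads are 15 mm wide; open, the fingers measure 128 mm over their backs; the gripper's body (75 mm by 188 mm) begins 65 mm behind the grasp point.
Start: joints at [1.246, 0.615, -0.013, 1.423, 0.008, 1.103, -0.04], TCP at [190.734, -621.355, 218.64] pointing down, gripper open.
Joint ranges: [-3.12, 3.12], [-0.3, 2.06], [-1.34, 1.32], [0.26, 2.42], [-1.36, 4.5], [0.01, 1.98], [-2.84, 2.84]. Speed limits (rad/s): [2.79, 2.79, 3.14, 3.14, 3.14, 3.14, 3.14].

## Interface

Orientations are given as a rotation vector (axis times angle).
In Python, from plant import r, planner, cams, status gives the robot as it stands. The module is installed in compiled form; this text tells all that it offers. Calls block until the motion is done:
- r.goto(position, orientation): joint-space move of the TCP to a pose.
- r.movel(position, attitude=None, velocity=150, force_limit=None): straight line of the TCP; attitude=None keeps the orientation; velocity is the mean speed in mm/s. With force_limit (N) it stops when the force on the tool has changed by that much, and returns True; else False.
- r.move_joints(angles): joint-space move.
- r.ungrasp() and r.clamp(force=None): open the fingers fully, or close them until they stop; force is the grip in N (None keeps the last).
- r.sleep(seconds).
- planner.solve_ik(position, orientation): joint angles nearest the present ones, or None.
- cams.grab_frame(name): name is "scene" or "side" or "wrist"; returns the picture (480x640x3 uint8, red, green, blue); there is no depth.
- cams.camera_info(name): a dict with "intrinsics" (3x3 intrinsics, pixels), "world_from_camera" (4x4, takes a point from camera to world coordinates); the wrist camera has in their place "tool_from_camera" (4x4, takes a point from camera to tool coordinates, whose origin is the TCP and whose axes are the flange's). Camera axes: x right, y up, looking along -z (the intrinsics and any distortion apply to the point x, -y, -z); pixel columns grow to the right and rows downward; lengths in mm; the calibration is good to about 2 mm. The wrist camera is an equidistant fisheye: a pixel r from the principal point sees the ray r / f radians off the axis. A picture is of the moment at which its call begins: read the wrist's pose just before it. camera_info takes no time and is no camera call.
A pose or a line that the arm cannot do raises r.MotionError and nothing moves.
- r.hand_in(): hands the job in; it is judged then, once.
Readings, each from a call of its own:
- status.current_clock(): time.
- status.current_joint_pos(): joint angles.
- status.current_qd(): joint speeds.
- status.current_joint_efforts(): joint torques, N m.
- status.current_position(): TCP position.
- status.current_orientation(): TCP orientation.
- status.current_wrist_force(): force on the tool from outside, world axes, zero at the start.
- status.current_moment(): the same for the moment, N m.
- status.current_gripper_width(): finger opening in mm.
- status.current_grip_force(): force on a finger pad.
Only numpy, scipy, OpenCV 4.12 (cv2) and the standard library are available. Lean on these libraries where they do the work, as an engineer would, in place of code of your own. Each camera call takes 0.05 s, during which the arm holds its last target. There are 200 camera calls.

## Working session

There is one attempt and no reset: what is moved stays moved. The work goes in short steps, each a Python script; the robot and the scene stay as the last script left them, time stands still between calls to the robot, and variables do not carry over. Pictures are saved under pics/ and viewed, at most 10 in all, crops included, and the job is handed in when it is done.

```bash
mkdir -p pics
python3 - <<'E'
from plant import r,planner,cams,status
import cv2,numpy as np
np.set_printoptions(precision=3,suppress=True)
for n in("scene","side","wrist"):
    i=cams.camera_info(n); print(n,i)
    if n!="wrist": cv2.imwrite(f"pics/{n}0.png",cams.grab_frame(n)[:,:,::-1])
print(status.current_clock(),status.current_orientation(),status.current_position())
cv2.imwrite("pics/wrist0.png",cams.grab_frame("wrist")[:,:,::-1])
E
```

```text
scene {'intrinsics': array([[488.748,   0.   , 322.146],
       [  0.   , 488.748, 245.564],
       [  0.   ,   0.   ,   1.   ]]), 'world_from_camera': array([[  -0.757,   -0.426,    0.495, 1029.611],
       [   0.654,   -0.494,    0.573,  538.296],
       [   0.   ,    0.758,    0.653,  627.421],
       [   0.   ,    0.   ,    0.   ,    1.   ]])}
side {'intrinsics': array([[480.313,   0.   , 319.233],
       [  0.   , 480.313, 238.901],
       [  0.   ,   0.   ,   1.   ]]), 'world_from_camera': array([[   0.783,    0.303,   -0.543,   87.686],
       [  -0.621,    0.415,   -0.665, -588.34 ],
       [   0.024,    0.858,    0.513,  506.96 ],
       [   0.   ,    0.   ,    0.   ,    1.   ]])}
wrist {'intrinsics': array([[371.648,   0.   , 321.367],
       [  0.   , 371.648, 240.78 ],
       [  0.   ,   0.   ,   1.   ]]), 'tool_from_camera': array([[  -0.001,    0.964,    0.266,   73.358],
       [   1.   ,    0.001,    0.001,   -1.619],
       [   0.001,    0.266,   -0.964, -165.844],
       [   0.   ,    0.   ,    0.   ,    1.   ]])}
0.1 [-3.105 -0.466  0.001] [ 190.515 -620.726  217.629]
```

View pics/scene0.png

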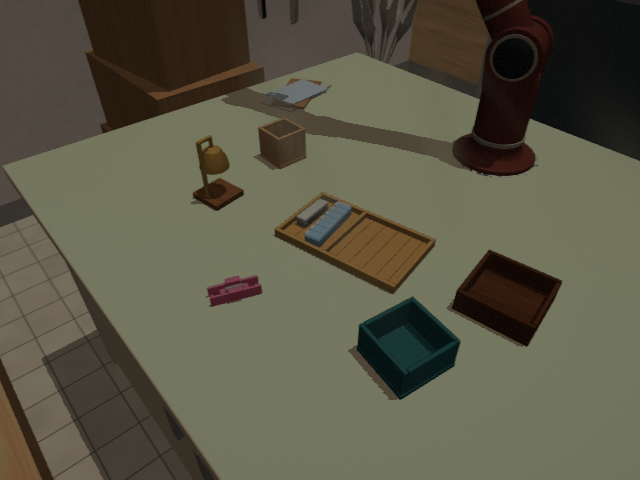

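View pics/side0.png

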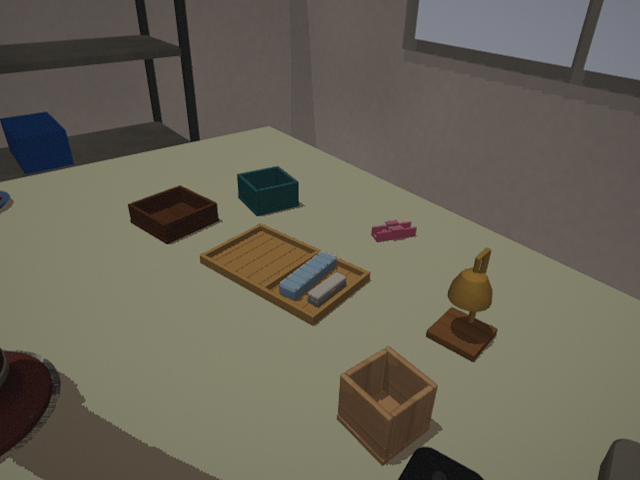

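```bash
cat > h.py <<'E'
from plant import r,planner,cams,status
import cv2,numpy as np
from scipy.spatial.transform import Rotation as R
from scipy.optimize import minimize
np.set_printoptions(precision=3,suppress=True)
def grab(n):
    "picture plus camera model"
    i=cams.camera_info(n)
    if n=="wrist":
        T=np.eye(4);T[:3,:3]=R.from_rotvec(status.current_orientation()).as_matrix();T[:3,3]=status.current_position()
        T=T@i["tool_from_camera"]
    else: T=i["world_from_camera"]
    return dict(n=n,im=cams.grab_frame(n),K=i["intrinsics"],T=T)
def project(c,P):
    p=(np.atleast_2d(P)-c["T"][:3,3])@c["T"][:3,:3]*[1,-1,-1]
    if c["n"]=="wrist":
        q=np.linalg.norm(p[:,:2],axis=1); t=np.arctan2(q,p[:,2]); u=p[:,:2]/q[:,None]*t[:,None]
    else: u=p[:,:2]/p[:,2:]
    return u*c["K"][0,0]+c["K"][:2,2]
def mask(c,kind,seed):
    im=cv2.GaussianBlur(c["im"],(3,3),0).astype(float)+1; q=im[:,:,0]/im[:,:,1]
    m=((q<.78) if kind=="teal" else (q>1.13)).astype(np.uint8)
    k,l,s,ce=cv2.connectedComponentsWithStats(m)
    x,y=np.round(seed).astype(int); w=l[max(0,y-12):y+13,max(0,x-12):x+13]; w=w[w>0]
    if not len(w): return None
    m=(l==np.bincount(w).argmax()).astype(np.uint8)
    h=cv2.convexHull(np.argwhere(m)[:,::-1].astype(np.int32)); out=np.zeros_like(m); cv2.fillConvexPoly(out,h,1); return out
def corners(x,y,a,sx,sy,z0,z1):
    c=np.array([[1,1],[1,-1],[-1,-1],[-1,1]])*[sx/2,sy/2]; A=np.array([[np.cos(a),-np.sin(a)],[np.sin(a),np.cos(a)]])
    c=c@A.T+[x,y]; return np.vstack([np.c_[c,np.full(4,z)] for z in(z0,z1)])
def fit(views,sx,sy,z0,z1,init):
    "views: [(cam,mask)]; pose whose outline best matches the masks; also IoUs"
    def ious(p):
        o=[]
        for c,m in views:
            u=project(c,corners(*p,sx,sy,z0,z1)).astype(np.float32); h=cv2.convexHull(u)
            d=np.zeros_like(m)*1; cv2.fillConvexPoly(d,np.round(h*16).astype(np.int32),255,cv2.LINE_AA,4)
            d=d/255.; o.append(np.minimum(d,m).sum()/np.maximum(d,m).sum())
        return o
    best=None
    for a in ([init[2]] if len(init)>2 else np.arange(0,np.pi if sx!=sy else np.pi/2,.26)):
        s=np.array([init[0],init[1],a]); 
        q=minimize(lambda p:-sum(ious(p)),s,method="Nelder-Mead",options=dict(initial_simplex=s+np.array([[0,0,0],[15,0,0],[0,15,0],[0,0,.15]]),xatol=.02,fatol=1e-5))
        if best is None or q.fun<best.fun: best=q
    return best.x,ious(best.x)
def ground(c,uv,z):
    d=c["T"][:3,:3]@(np.linalg.inv(c["K"])@[*uv,1]*[1,-1,-1]); o=c["T"][:3,3]; return o+d*(z-o[2])/d[2]
def down(a): # tool pointing down, tool y axis at world angle a
    y=np.array([np.cos(a),np.sin(a),0]); z=np.array([0,0,-1.]); return R.from_matrix(np.c_[np.cross(y,z),y,z]).as_rotvec()
OBJ=dict(large=("brown",132,132,0,45,(507,295),(173,213)),middle=("teal",107,107,0,62,(408,345),(267,190)),
 small=("brown",82,82,0,80,(283,142),(387,402)),tray=("brown",162,274,0,18,(385,250),(250,262)),chime=("brown",80,80,0,12,(218,193),(462,332)))
E
python3 - <<'E'
from h import *
sc,sd=grab("scene"),grab("side")
for k,(kind,sx,sy,z0,z1,a,b) in OBJ.items():
    v=[(sc,mask(sc,kind,a)),(sd,mask(sd,kind,b))]
    g=(ground(sc,a,z1/2)+ground(sd,b,z1/2))/2
    if k=="chime": print(k,g,ground(sc,a,6),ground(sd,b,6)); continue
    p,i=fit(v,sx,sy,z0,z1,g[:2]); print(k,p,i,"r",np.hypot(*p[:2]))
    for w in v: print("   ",w[0]["n"],fit([w],sx,sy,z0,z1,p))
for c,a in((sc,(235,290)),(sd,(394,232))): print("clip",ground(c,a,13))
for c,a in((sc,(315,208)),(sd,(328,290))): print("hanko",ground(c,a,17))
print(status.current_joint_pos())
E
```

```text
large [418.723 307.634   0.195] [np.float64(0.9732138998400939), np.float64(0.9579966825405318)] r 519.5839835784508
    scene (array([418.827, 307.539,   0.196]), [np.float64(0.9733325327609241)])
    side (array([417.975, 307.727,   0.18 ]), [np.float64(0.9590589804084669)])
middle [631.34  272.249  -0.189] [np.float64(0.9444583060197295), np.float64(0.9180932376633468)] r 687.5391814390482
    scene (array([630.227, 271.115,  -0.133]), [np.float64(0.9502642962854856)])
    side (array([632.391, 274.005,  -0.233]), [np.float64(0.9252022382346673)])
small [ 406.836 -333.999    1.577] [np.float64(0.9265632389625081), np.float64(0.9691485113746103)] r 526.3751746553039
    scene (array([ 405.89 , -335.348,    1.548]), [np.float64(0.928600290857359)])
    side (array([ 406.997, -333.888,    1.583]), [np.float64(0.9693210501655055)])
tray [497.293  15.905   0.224] [np.float64(0.9794556231057547), np.float64(0.9746166799983158)] r 497.5469799055306
    scene (array([496.991,  15.064,   0.223]), [np.float64(0.980459721606143)])
    side (array([498.886,  16.7  ,   0.224]), [np.float64(0.9794603494890777)])
chime [ 619.119 -292.589    6.   ] [ 616.317 -294.522    6.   ] [ 621.921 -290.657    6.   ]
clip [755.761 -10.734  13.   ]
clip [752.483 -18.158  13.   ]
hanko [498.689 -99.09   17.   ]
hanko [513.454 -94.317  17.   ]
[ 1.246  0.615 -0.013  1.424  0.008  1.103 -0.04 ]
```

```bash
cat >> h.py <<'E'
_c0=corners
def corners(*p): # with points along the edges, for the fisheye
    c=_c0(*p); out=[c]
    for z in(c[:4],c[4:]):
        out+=[z+(np.roll(z,-1,0)-z)*t for t in np.linspace(.1,.9,9)]
    return np.vstack(out)
def tool_dir(a,ref=None):
    "of the two equal grasps, the one nearer in joints"
    return down(a)
def best_goto(p,a):
    q0=status.current_joint_pos(); best=None
    for b in(a,a+np.pi):
        q=planner.solve_ik(p,down(b))
        if q is not None:
            d=np.abs(np.array(q)-q0).max()
            if best is None or d<best[0]: best=(d,b,q)
    r.goto(p,down(best[1])); return best[1]
E
sed -i '/^def tool_dir/,/^    return down(a)/d' h.py
python3 - <<'E'
from h import *
P=dict(small=(406.8,-334,.006),tray=(497.3,15.9,.224),middle=(631,272,-.19),large=(418.7,307.6,.195))
for k,(x,y,a) in P.items():
    kind,sx,sy,z0,z1,_,_=OBJ[k]
    # camera straight above the object, on the side of the tool's x
    h=260 if k=="tray" else 220
    r.goto([x,y-73,h],down(0)) if planner.solve_ik([x,y-73,h],down(0)) is not None else r.goto([x,y+73,h],down(np.pi))
    r.sleep(.3); c=grab("wrist"); s=project(c,[x,y,4 if k!="tray" else 8])[0]
    if k=="tray": s=project(c,[485,70,6])[0]
    cv2.imwrite(f"pics/w_{k}.png",c["im"][:,:,::-1]); m=mask(c,kind,s)
    print(k,s,status.current_joint_pos(),status.current_clock())
    np.savez(f"v_{k}.npz",**{kk:c[kk] for kk in("im","K","T")})
    print("  ",None if m is None else fit([(c,m)],sx,sy,z0,z1,(x,y,a)))
E
python3 -c "
import cv2,numpy as np
i=[cv2.resize(cv2.imread(f'pics/w_{k}.png'),(400,300)) for k in('small','tray','middle','large')]
cv2.imwrite('pics/m1.png',np.vstack([np.hstack(i[:2]),np.hstack(i[2:])]))"
```

```text
small [322.926 142.101] [ 0.974  0.517 -0.353  1.638  0.202  1.023  0.557] 1.7667
   (array([ 394.276, -334.113,   -0.006]), [np.float64(0.4649306010341946)])
tray [311.019  94.371] [ 0.398  0.37  -0.455  1.775  0.185  1.04  -0.126] 3.475
   (array([498.38 ,  15.708,   0.23 ]), [np.float64(0.9705739150521725)])
middle [321.821 141.535] [-0.083  0.67  -0.472  1.374  0.312  1.17  -0.59 ] 4.95
   (array([631.55 , 274.041,  -0.134]), [np.float64(0.9631672818423987)])
large [321.467 142.865] [-0.166  0.396 -0.542  1.885  0.251  0.928 -0.826] 6.1667
   (array([416.091, 309.517,   0.199]), [np.float64(0.9675300526808599)])
```

View pics/m1.png

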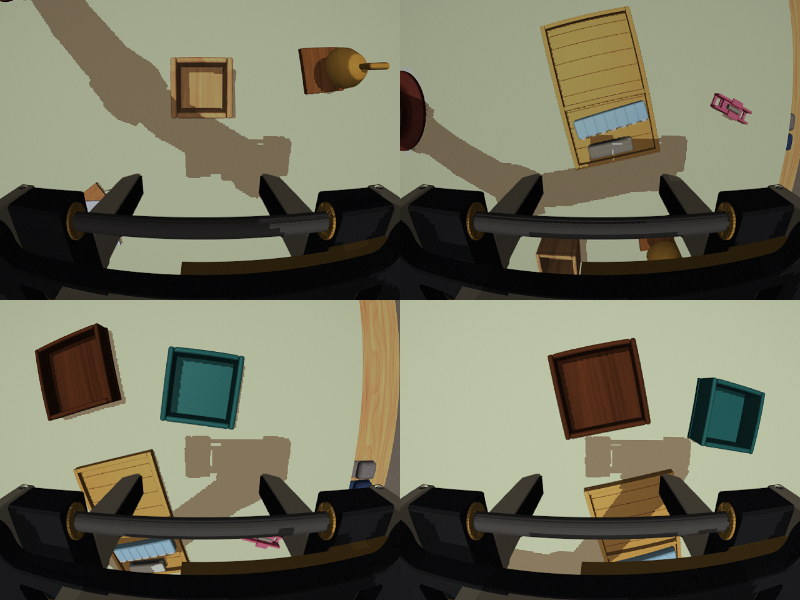

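```bash
sed -i 's/def mask(c,kind,seed):/def mask(c,kind,seed,th=1.13,tt=.78):/; s/q<.78/q<tt/; s/q>1.13/q>th/' h.py
python3 - <<'E'
from h import *
P=dict(small=(406.8,-334,.006),tray=(497.3,15.9,.224),middle=(631,272,-.134),large=(418.7,307.6,.195))
def ld(k): 
    d=dict(np.load(f"v_{k}.npz"));d["n"]="wrist";return d
sc=dict(grab("scene"));sd=grab("side")
sc["im"]=cv2.imread("pics/scene0.png")[:,:,::-1];sd["im"]=cv2.imread("pics/side0.png")[:,:,::-1]
for k,p in P.items():
    kind,sx,sy,z0,z1,a,b=OBJ[k]; c=ld(k)
    s=project(c,[485,70,6] if k=="tray" else [p[0],p[1],5])[0]
    for th,tt in((1.2,.7),(1.3,.6)):
        ms=[(v,mask(v,kind,u,th,tt)) for v,u in((c,s),(sc,a),(sd,b))]
        for w in ms:
            if w[1] is not None: print(k,th,w[0]["n"],*fit([w],sx,sy,z0,z1,p))
E
```

```text
small 1.2 wrist [ 405.903 -331.546    0.004] [np.float64(0.9596034472483722)]
small 1.2 scene [ 406.439 -335.477   -0.209] [np.float64(0.8845118017712513)]
small 1.2 side [ 407.968 -332.597    0.016] [np.float64(0.9501572175462476)]
small 1.3 wrist [ 406.961 -332.834   -0.012] [np.float64(0.9139433203241808)]
small 1.3 scene [ 424.433 -348.307   -0.573] [np.float64(0.34570281420872145)]
small 1.3 side [ 408.614 -331.372    0.022] [np.float64(0.9118209562757899)]
tray 1.2 wrist [497.21   16.179   0.228] [np.float64(0.9509200265578319)]
tray 1.2 scene [496.342  14.388   0.22 ] [np.float64(0.9666723472091857)]
tray 1.2 side [499.113  18.02    0.22 ] [np.float64(0.9638263665594854)]
tray 1.3 scene [495.213  13.529   0.225] [np.float64(0.892501754400253)]
tray 1.3 side [500.424  20.375   0.221] [np.float64(0.9361470565595573)]
middle 1.2 wrist [631.838 273.657  -0.139] [np.float64(0.9572276382399206)]
middle 1.2 scene [629.493 270.993  -0.136] [np.float64(0.9367204894376282)]
middle 1.2 side [632.344 275.165  -0.246] [np.float64(0.9168199085003086)]
middle 1.3 wrist [631.135 273.609  -0.141] [np.float64(0.9491793209297145)]
middle 1.3 scene [629.339 270.636  -0.122] [np.float64(0.9244531826282316)]
middle 1.3 side [633.898 277.081  -0.251] [np.float64(0.9016036197358746)]
large 1.2 wrist [416.352 308.735   0.197] [np.float64(0.9634647530111553)]
large 1.2 scene [416.121 307.603   0.213] [np.float64(0.960046759350959)]
large 1.2 side [417.402 308.397   0.146] [np.float64(0.941288417604207)]
large 1.3 wrist [416.686 309.053   0.194] [np.float64(0.9578673479561599)]
large 1.3 scene [415.555 307.548   0.226] [np.float64(0.9444440721233373)]
large 1.3 side [417.245 309.948   0.128] [np.float64(0.9179805467097616)]
```

```bash
cat >> h.py <<'E'
def wallpt(x,y,a,off): return np.array([x+off*np.cos(a),y+off*np.sin(a)])
def pick(x,y,a,size,h,up,grip=45):
    w=wallpt(x,y,a,size/2-4); z=h-20
    b=best_goto([*w,h+60],a); r.movel([*w,h+15],velocity=250)
    if r.movel([*w,z],velocity=60,force_limit=8): print("HIT on descent",status.current_position())
    r.clamp(grip); print("width",status.current_gripper_width(),"F",status.current_grip_force(),status.current_wrist_force())
    p=status.current_position(); r.movel([p[0],p[1],p[2]+15],velocity=60); r.movel([p[0],p[1],up],velocity=250)
    print("lifted",status.current_gripper_width(),status.current_wrist_force(),status.current_clock())
def lower(w,z,fast):
    "to fast, then feel down to just past z"
    p=np.array(w); r.movel([*p,fast],velocity=200); r.sleep(.2)
    hit=r.movel([*p,z-3],velocity=20,force_limit=5)
    print("lower",hit,status.current_position(),"want z",z,status.current_wrist_force(),status.current_clock()); return hit
def release(up):
    r.ungrasp(); r.sleep(.2); p=status.current_position(); r.movel([p[0],p[1],p[2]+50],velocity=80); r.movel([p[0],p[1],up],velocity=300)
E
python3 - <<'E'
from h import *
T=.226
pick(417,308.8,.197,132,45,170)
w=wallpt(485.2,70.5,T,62)
best_goto([*w,150],T); r.sleep(.2)
c=grab("wrist"); cv2.imwrite("pics/held1.png",c["im"][:,:,::-1])
E
```

```text
width 7.349041628628332 F 44.99989986419678 [ 0.04  -0.476 -0.773]
lifted 7.571796259320209 [ 0.21   0.315 -3.125] 10.3417
```

View pics/held1.png

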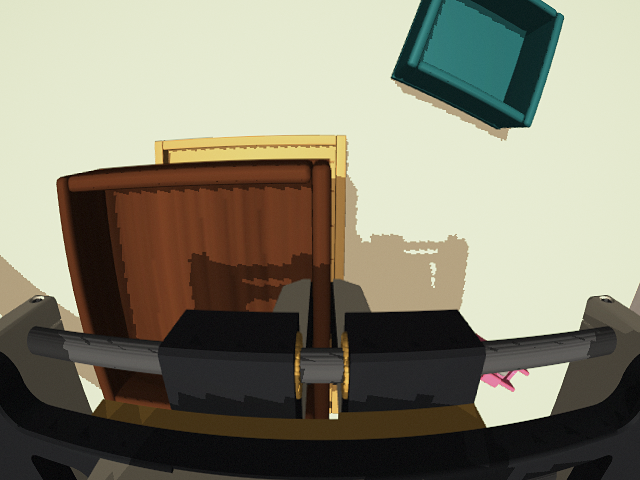

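```bash
cat >> h.py <<'E'
def wray(uv,z):
    "wrist pixel to the world at height z"
    i=cams.camera_info("wrist"); T=np.eye(4);T[:3,:3]=R.from_rotvec(status.current_orientation()).as_matrix();T[:3,3]=status.current_position()
    T=T@i["tool_from_camera"]; K=i["intrinsics"]; u=(np.array(uv)-K[:2,2])/K[0,0]; t=np.linalg.norm(u)
    d=T[:3,:3]@(np.array([*(u/t*np.sin(t)),np.cos(t)])*[1,-1,-1]); o=T[:3,3]; return o+d*(z-o[2])/d[2]
def local(P,x,y,a): d=np.array(P[:2])-[x,y]; return np.array([d[0]*np.cos(a)+d[1]*np.sin(a),-d[0]*np.sin(a)+d[1]*np.cos(a)])
E
python3 - <<'E'
from h import *
p=status.current_position(); print(p)
for uv in((59,179),(327,162)): print("rim corner rel. bay frame",local(wray(uv,p[2]+20),485.2,70.5,.226))
for uv in((156,142),(345,136)): print("tray corner rel. bay frame, want (-+81,81)",local(wray(uv,18),485.2,70.5,.226))
E
```

```text
[545.422  86.314 150.215]
rim corner rel. bay frame [-62.248  67.147]
rim corner rel. bay frame [63.515 69.057]
tray corner rel. bay frame, want (-+81,81) [-78.634  81.784]
tray corner rel. bay frame, want (-+81,81) [80.152 81.41 ]
```

Run:
```python
from h import *
T=.226
w=wallpt(485.2,70.5,T,62)+1.5*np.array([np.sin(T),-np.cos(T)])
lower(w,31,45)
```

```text
lower True [545.783  82.825  30.94 ] want z 31 [-0.541 -0.759  4.551] 13.1167
```

Run:
```python
from h import *
release(150)
p=status.current_position()
# look: large in tray, camera above it
x,y=485,70
r.goto([x+73*np.sin(.226),y-73*np.cos(.226),220],down(.226)); r.sleep(.3)
print(status.current_position(),status.current_clock())
c=grab("wrist"); cv2.imwrite("pics/w_l2.png",c["im"][:,:,::-1]); np.savez("v_l2.npz",**{k:c[k] for k in("im","K","T")})
```

```text
[501.234   0.038 219.106] 16.7
```

View pics/w_l2.png

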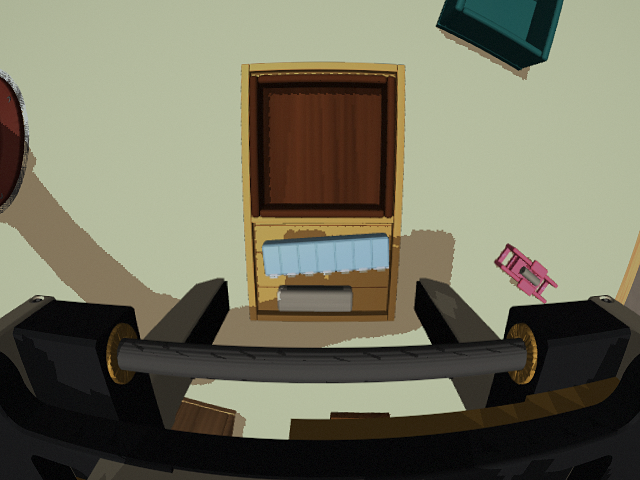

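```bash
cat >> h.py <<'E'
def fit_large(c):
    im=c["im"].astype(float)+1
    m=((im[:,:,0]/im[:,:,1]>1.4)&(im[:,:,0]<150)&(im[:,:,0]/im[:,:,2]>1.6)).astype(np.uint8)
    m=cv2.morphologyEx(m,cv2.MORPH_OPEN,np.ones((5,5)))
    s=np.round(project(c,[485,70,14])[0]).astype(int); l=cv2.connectedComponents(m)[1]
    m=(l==l[s[1],s[0]]).astype(np.uint8); h=cv2.convexHull(np.argwhere(m)[:,::-1].astype(np.int32)); print("bbox",cv2.boundingRect(h))
    o=np.zeros_like(m); cv2.fillConvexPoly(o,h,1); return fit([(c,o)],132,132,6,51,(485,70,.226))
E
python3 - <<'E'
from h import *
c=dict(np.load("v_l2.npz"));c["n"]="wrist"
print(fit_large(c))
K=c["K"]
for uv in((251,76),(394,76),(395,217),(251,217)):
    u=(np.array(uv)-K[:2,2])/K[0,0]; t=np.linalg.norm(u); d=c["T"][:3,:3]@(np.array([*(u/t*np.sin(t)),np.cos(t)])*[1,-1,-1]); o=c["T"][:3,3]
    P=o+d*(51-o[2])/d[2]; print(local(P,485.2,70.5,.226))
E
```

```text
bbox (249, 74, 148, 144)
(array([485.185,  69.07 ,   0.22 ]), [np.float64(0.9746687085515502)])
[-64.154  63.91 ]
[63.675 64.118]
[ 67.265 -65.755]
[-66.476 -65.934]
```

Run:
```python
from h import *
T=.223
pick(631.2,273,-.137,107,62,190)
w=wallpt(485.3,69,T,49.5)
best_goto([*w,150],T); r.movel([*w,130],velocity=100); r.sleep(.3)
c=grab("wrist"); cv2.imwrite("pics/held2.png",c["im"][:,:,::-1]); np.savez("v_h2.npz",**{k:c[k] for k in("im","K","T")})
print(w,status.current_position(),status.current_orientation(),down(T),status.current_clock())
```

```text
width 8.002372212146033 F 44.9997478723526 [ 1.309  1.007 -0.841]
lifted 7.739766801115181 [-0.653 -0.155 -3.753] 21.4583
[533.574  79.947] [533.839  80.021 130.394] [1.96  2.454 0.001] [1.96  2.455 0.   ] 23.1083
```

View pics/held2.png

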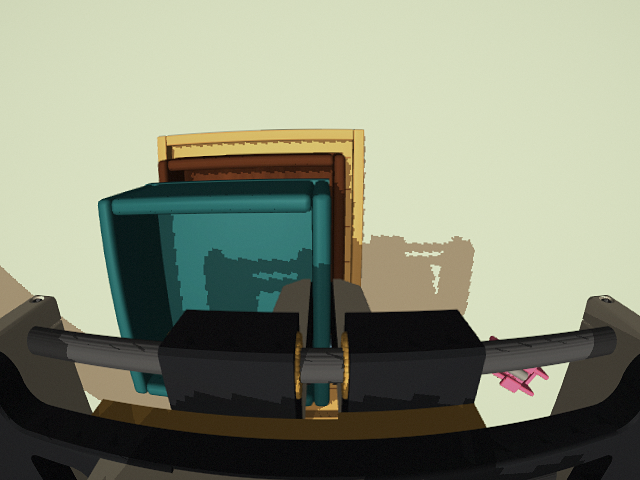

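Run:
```python
from h import *
im=cv2.imread("pics/held2.png")[120:240,85:375]
im=cv2.convertScaleAbs(im,alpha=2.0)
cv2.imwrite("pics/held2c.png",cv2.resize(im,None,fx=2.75,fy=4,interpolation=cv2.INTER_NEAREST))
c=dict(np.load("v_h2.npz"));c["n"]="wrist"
p=status.current_position(); a=.223; ctr=wallpt(p[0],p[1],a,-49.5); z=p[2]
for s,z0,z1 in((107,z-42,z+20),): print(project(c,_c0(*ctr,a,s,s,z0,z1)))
print("large rim outer",project(c,_c0(485.3,69,.223,132,132,51,51))[:4])
```

```text
Traceback (most recent call last):
NameError: name '_c0' is not defined
```

View pics/held2c.png

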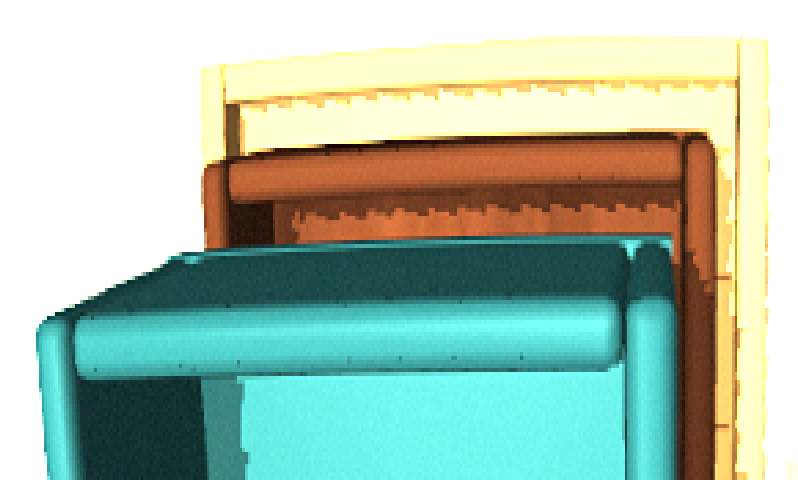

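Run:
```python
import h
from h import *
c=dict(np.load("v_h2.npz"));c["n"]="wrist"
p=status.current_position(); a=.223; ctr=wallpt(p[0],p[1],a,-49.5); z=p[2]
f=h._c0
print(project(c,f(*ctr,a,107,107,z-42,z+20))[[0,3,4,7]])
print("large rim outer",project(c,f(485.3,69,.223,132,132,51,51))[[0,3]])
for n,uv,zz in (("mid bottom",(148.6,184.5),z-42),("mid bottom",(328.6,180),z-42),("mid rim",(112.3,199.5),z+20),("mid rim",(308.6,195),z+20),("mid rim outer left",(99.5,201),z+20),
   ("large rim",(168.6,160),51),("large rim",(332,153.7),51),("large corner",(345,158),51)):
    print(n,local(wray(uv,zz),*ctr,a))
```

```text
[[329.5   180.025]
 [151.261 184.548]
 [333.061 196.557]
 [ 95.387 202.464]]
large rim outer [[346.859 155.318]
 [156.756 161.05 ]]
mid bottom [-55.439  53.542]
mid bottom [52.875 53.436]
mid rim [-43.833  54.385]
mid rim [43.706 54.071]
mid rim outer left [-51.103  54.005]
large rim [-57.035  66.08 ]
large rim [55.842 66.912]
large corner [64.384 64.115]
```

```bash
sed -i 's/hit=r.movel(\[\*p,z-3\],velocity=20,force_limit=5)/hit=r.movel([*p,z+6],velocity=40,force_limit=5) or r.movel([*p,z-3],velocity=20,force_limit=5)/' h.py
python3 - <<'E'
from h import *
lower(wallpt(485.3,69,.223,50),56,100)
E
```

```text
lower True [534.384  80.07   55.868] want z 56 [0.632 0.464 4.26 ] 25.0833
```

Run:
```python
import h
from h import *
release(200)
T=.223; 
pick(406.8,-332.8,0.0,82,80,230)
w=wallpt(486.1,69.1,T,37)
best_goto([*w,200],T); r.movel([*w,160],velocity=100); r.sleep(.3)
c=grab("wrist"); im=c["im"][:,:,::-1]; np.savez("v_h3.npz",**{k:c[k] for k in("im","K","T")})
cv2.imwrite("pics/held3c.png",cv2.resize(cv2.convertScaleAbs(im[120:260,115:375],alpha=1.3),None,fx=3,fy=4,interpolation=cv2.INTER_NEAREST))
p=status.current_position(); ctr=wallpt(p[0],p[1],T,-37); z=p[2]; print(w,p,status.current_clock())
print("small expected",project(c,h._c0(*ctr,T,82,82,z-60,z+20))[[0,3,4,7]])
print("middle rim expected",project(c,h._c0(486.1,69.1,T,107,107,76,76))[[0,3]])
```

```text
width 7.841269454815095 F 44.99988913536072 [ 0.281  0.33  -0.168]
lifted 7.645366806296373 [-0.655  0.157 -1.23 ] 32.9917
[522.184  77.283] [522.422  77.351 160.418] 35.4333
small expected [[328.817 197.05 ]
 [199.671 198.808]
 [332.967 227.08 ]
 [144.361 228.426]]
middle rim expected [[346.269 173.389]
 [192.545 176.212]]
```

View pics/held3c.png

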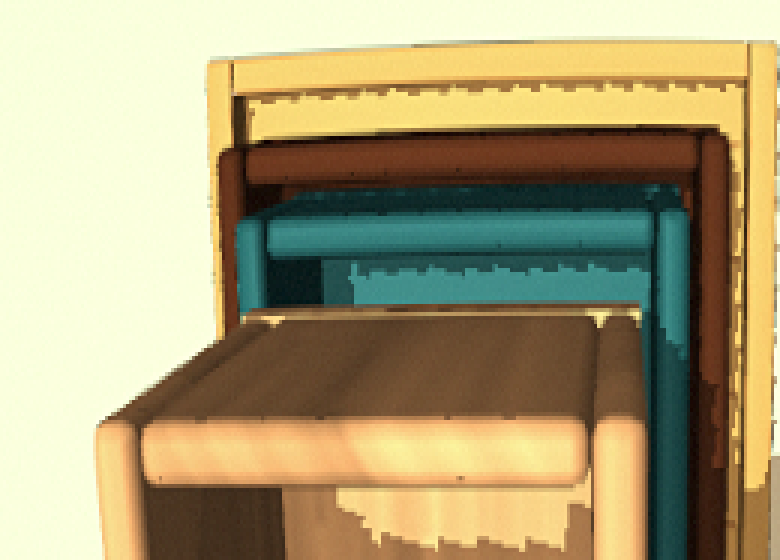

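Run:
```python
from h import *
lower(wallpt(486.1,69.1,.223,37.8),82,143)
```

```text
lower True [523.249  77.494  81.961] want z 82 [-0.285 -0.311  4.139] 37.7833
```

Run:
```python
from h import *
release(250)
r.goto([560,-20,330],down(.223)) if planner.solve_ik([560,-20,330],down(.223)) is not None else None
r.sleep(.5)
a,b=grab("scene")["im"],grab("side")["im"]
cv2.imwrite("pics/end.png",np.hstack([cv2.resize(a[130:340,170:470],(400,280)),cv2.resize(b[130:360,170:500],(400,280))])[:,:,::-1])
print(status.current_position(),status.current_clock())
```

```text
[559.987 -19.877 330.031] 41.875
```

View pics/end.png

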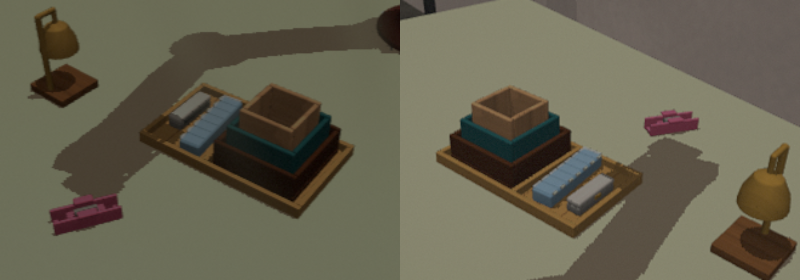

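The three boxes are nested level in the bay, rims evenly stepped. The chime, clip, organiser and case look unmoved.

```bash
python3 -c "
from plant import r
print(r.hand_in())"
```

```text
the job is handed in; nothing more can be done
None
```

The three boxes are nested upright in the tray's empty bay, each one felt down to the floor below it before release. The other four items look unmoved, and I handed the job in at about 42 s of the 72 s allowed.

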